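# Wedge the rocking drawer cabinet

## Robot

A 6-joint arm with a two-finger parallel gripper is mounted at the origin on the work surface. World frame = base frame: x ahead of the robot, y to its left, z up, the work surface at z = 0. Lengths are in m, angles in rad, forces in N, time in s.
With the tool pointing down it reaches from about 0.425 to 0.95 m from the base axis. Payload 3.5 kg.
Tool frame: the origin (TCP) lies where the fingers leave the gripper's body, on its centre line; the fingertips stand 73 mm ahead of it and the grasp point (between the pads) lies 54 mm ahead of it; z points along the fingers, y is the line along which they close (so a half turn about z gives the same grasp; the last joint's range is limited). The gripper opens to 85 mm and grips with 20 to 120 N. Pads are 22 mm wide; open, the fingers measure 114 mm over their backs; the gripper's body (76 mm by 85 mm) begins 54 mm behind the grasp point. The pads swing forward as they close: fully open they stand 13 mm farther back than shut.
Start: joints at [-1.376, 0.286, 1.577, -0, 1.279, -0.15], TCP at [0.228, -0.635, 0.304] pointing down, gripper open.
Joint ranges: [-2.77, 2.77], [-0.9, 2.22], [0.21, 2.48], [-1.53, 4.67], [0.24, 2.81], [-2.84, 2.84]. Speed limits (rad/s): [2.79, 2.79, 3.14, 3.14, 3.14, 3.14].

## Interface

Orientations are given as a rotation vector (axis times angle).
In Python, from station import arm gives the robot as it stands.
- The arm moves only by the tool play_rows, never from a script. Its argument "increments" is a list of rows, each an object with "offset": the shift along the tool's x, y, z in units of 25 mm (1.0 is 25 mm), a list of three; "yaw": the turn about the tool's z in units of 10 degrees (1.0 is 10 degrees). In form: [{"offset": [tx, ty, tz], "yaw": yaw}, ...]. A call has 1 to 20 rows; each row shifts and turns the commanded pose from where the row before left it, along the tool's axes as they then stand; what a row does not reach is not made up. A row lasts 1/8 s, in which the tool goes at most 62.5 mm and 10.7 degrees, less where a joint would pass 70% of its speed; a pose out of reach is approached as far as the arm can. A call is refused whole if a number of a shift passes 1 or a number of a turn 1, either way. A call with a gripper value outside its range is refused whole. "gripper" is the opening, from 0 (shut) to 1 (fully open), set as the call begins (left out, the last holds). The fingers move at their own pace and stop on an object; "newtons" is the grip in N (left out, the last holds). Time passes only in rows, so rows that do not move let the fingers close. It gives the time, the measured TCP pose, the force, the opening and the grip force at its end, in the units of the state.
- arm.state(): the state, without advancing time (a new reading comes with each control period).
- arm.snapshot(name): name is "scene" or "top" or "wrist"; returns the picture (400x640x3 uint8, blue, green, red); there is no depth.
- arm.get_calibration(name): a dict with "K" (3x3 intrinsics, pixels), "k1" (the pictures are not rectified: a ray, as slopes to the right and down, at radius r is drawn at 1 + k1 r^2 times it, then the intrinsics apply), "R" (3x3) and "t" (3): a world point X has camera coordinates R X + t; the wrist camera has in their place "tool_from_camera" (4x4, takes a point from camera to tool coordinates, whose origin is the TCP and whose axes are the flange's). Camera axes: x right, y down, z forward; pixel columns grow to the right and rows downward; lengths in m; the calibration is good to about 2 mm. A picture is of the moment at which its call begins: read the wrist's pose just before it. get_calibration takes no time and is no camera call.
- arm.job_done(): hands the job in; it is judged then, once.
Trained networks look in the newest picture that a camera, given by its name, has taken for a name from the list of things; names that differ only in an ending like _2 or _b are one class to them, and where a whole thing is asked for, a point or a joint stands for the part that bears it (a point fixed in the world has none). Each returns a list of dicts, best first, with "score" (0 to 1); they miss things now and then, are a little off and sometimes report something else, mostly with a low value. They report only what shows in the picture. A call takes as long as a camera call. They do not tell look-alikes from the thing itself.
- arm.spot_in(camera, name): "at" ([x, y, z] in m, in world coordinates, good to about 4 mm: the middle of the surface that is visible of it).
- arm.cut_out(camera, name): "region" (400x640 bool, what is visible of it).
- arm.spot_point(camera, name): "at" ([x, y, z] in m, in world coordinates, good to about 4 mm: a listed point, or the origin of a listed thing).
The state is a dict: "clock": time; "joints": joint angles; "joint_vel": joint speeds; "effort": joint torques, N m; "ee_pos": TCP position; "ee_rot": TCP orientation; "ft_force": force on the tool from outside, world axes, zero at the start; "wrist_torque": the same for the moment, N m; "opening": opening from 0.0 (shut) to 1.0 (fully open); "grasp_force": force on a finger pad.
Only numpy, scipy, OpenCV 4.12 (cv2) and the standard library are available. Lean on these libraries where they do the work, as an engineer would, in place of code of your own. Each camera call takes 0.05 s, during which the arm holds its last target. There are 200 camera calls.

## Task

The drawer cabinet on the desk rocks because its front right foot is short. Without picking anything up, push the wooden wedge, thin end first, squarely under that foot until it is snug, press down on the cabinet top over that foot to feel whether it still rocks, and push and test again if it does, without shoving the cabinet along, jacking it up or disturbing the other things on the desk. Finish holding: leave the fingertips pressing firmly down on the cabinet top over that foot, with the cabinet standing level and still on the wedge.

Things in the scene. Friction and masses are not known exactly. Their poses are not given: they have to be found in the camera images.
- cabinet: grey desktop drawer cabinet, 2 white drawers (locked), 3 kg, 340 mm deep (x, from drawer fronts to back), 270 mm wide (y, to the left as one faces the drawers); shell 28 to 130 mm above the desk, flat top with a black mat. Stands loose on 4 black round feet, 22 mm across, at x = +-145, y = +-110 mm; level while the three sound feet stand on the desk. Origin: on the desk under its centre. Slides under 12 N or more
- short_foot (a point): point on the desk under the axis of the short front right foot (fixed to the cabinet at x = -145, y = -110, z = 0 mm). The foot is screwed too far in: its flat underside hangs an unknown 7 to 13 mm above the desk while the cabinet is level
- press_corner (a point): point of the cabinet's flat top straight above the short foot, 25 mm from the front and right edges (x = -145, y = -110, z = 130 mm of the cabinet). Unwedged, a firm press (3 to 8 N) down here rocks the cabinet onto the short foot, so the top sinks here (and moves outwards a little) by the foot's gap; let go, it rocks back level
- wedge: pale wooden wedge lying loose in front of the short foot, 80 g, 150 mm long (x), 60 mm wide (y). Its top slopes evenly from 3 mm high at the thin end (+x) to 21 mm at the upright back face (-x). Origin: centre of its underside. Slides under 0.5 N; once the foot bears on it the push climbs steeply: 3 to 6 N is snug, over 10 N may shove the cabinet along or jack it up. It does not slip back
- wedge_tip (a point): middle of the lower edge of the wedge's thin end, 75 mm ahead of its origin along its x
- wedge_back (a point): middle of the wedge's back face, 75 mm behind its origin, 10.5 mm up: where to push
- stamp: a brass office stamp with a red knob, 36 mm across and 60 mm tall, standing upright near the wedge; origin at the centre of its underside
- phone: a black phone lying flat, 155 x 75 x 8 mm (long side along its x); origin at the centre of its underside
- paper_cup: an empty white paper cup, 76 mm across and 85 mm tall; origin at the centre of its underside
- tumbler: a steel tumbler fixed on a black coaster, 90 mm across and 89 mm tall; origin at the centre of its underside
- ashtray: a clean square glass ashtray, 90 x 90 x 36 mm; origin at the centre of its underside
- water_bottle: a water bottle with a red cap, 62 mm across and 200 mm tall; origin at the centre of its underside
There are look-alikes about, which are no part of the job. Of the things like the wedge, leave any that is pink or purple; of the rest the smaller one is meant.

How it is judged:
By the outcome, as a careful person would: the job done as asked, in the order asked, and still so for the second after the job is handed in, while the arm keeps its last pose, push and grip.
It also fails if it takes over 58 s, if anything falls off the work surface, if the arm or the gripper's body presses on something with over 40 N, if the wrist force passes 120 N, or if a joint passes its speed limit or range.

## Working session

There is one attempt and no reset: what is moved stays moved. The work goes in short steps, Python scripts to look and compute and a tool call to move; the robot and the scene stay as the last step left them, time stands still between calls to the robot, and variables do not carry over. Pictures are saved under pics/ and viewed, at most 10 in all, crops included, and the job is handed in when it is done.

Besides the shell and the picture viewer there is one more tool, called by a JSON object that holds its "api" and its "payload". play_rows: Moves the arm, as the interface text tells. Its arguments: {"type":"object","properties":{"increments":{"type":"array","items":{"type":"object","properties":{"offset":{"type":"array","items":{"type":"number"}},"yaw":{"type":"number"}}}},"gripper":{"type":"number"},"newtons":{"type":"number"}},"required":["increments"]}

```bash
mkdir -p pics; python3 - <<'E'
from station import arm
import cv2,numpy as np
s=arm.state();print(s['clock'],s['ee_pos'],s['ee_rot'],s['ft_force'])
a=arm.snapshot('scene');b=arm.snapshot('top')
cv2.imwrite('pics/s.png',a);cv2.imwrite('pics/t.png',b)
for c in('top','scene'):
  for n in('wedge','wedge_tip','wedge_back','short_foot','press_corner','cabinet','stamp','phone','paper_cup'):
    print(c,n,[(np.round(d['at'],3).tolist(),round(d['score'],2)) for d in arm.spot_point(c,n)])
E
```

```text
0.0 [ 0.22807403 -0.63479092  0.30255441] [-3.09271860e+00 -5.38490563e-01  1.12207107e-04] [ 0.34543641 -0.12845383 -0.48973718]
top wedge [([0.228, -0.307, -0.003], 0.97), ([0.579, 0.058, -0.003], 0.76), ([0.365, 0.024, -0.0], 0.58), ([0.842, 0.136, 0.001], 0.57)]
top wedge_tip [([0.403, -0.081, -0.003], 0.95), ([0.309, -0.364, -0.0], 0.93), ([0.902, 0.188, 0.001], 0.82), ([0.577, 0.134, 0.001], 0.79)]
top wedge_back [([0.141, -0.241, 0.016], 0.97), ([0.793, 0.084, 0.011], 0.82), ([0.319, 0.112, 0.016], 0.69), ([0.582, -0.024, 0.011], 0.66)]
top short_foot []
top press_corner [([0.551, 0.234, 0.131], 0.77), ([0.691, 0.11, -0.005], 0.73)]
top cabinet []
top stamp [([0.694, 0.111, -0.002], 0.43)]
top phone [([0.451, -0.364, -0.002], 0.8)]
top paper_cup [([0.427, -0.229, -0.005], 0.84)]
scene wedge [([0.224, -0.306, 0.003], 0.92), ([0.58, 0.057, 0.001], 0.76), ([0.849, 0.137, 0.003], 0.76), ([0.365, 0.019, 0.002], 0.62)]
scene wedge_tip [([0.899, 0.191, -0.0], 0.89), ([0.308, -0.368, 0.0], 0.84), ([0.408, -0.076, 0.0], 0.76), ([0.582, 0.133, 0.001], 0.61)]
scene wedge_back [([0.322, 0.116, 0.012], 0.87), ([0.581, -0.013, 0.008], 0.74), ([0.139, -0.248, 0.015], 0.67), ([0.789, 0.089, 0.009], 0.58)]
scene short_foot [([0.552, 0.239, -0.001], 0.62)]
scene press_corner [([0.554, 0.236, 0.129], 0.84), ([0.431, -0.225, -0.004], 0.43)]
scene cabinet [([0.44, 0.384, -0.004], 0.68)]
scene stamp [([0.69, 0.11, -0.001], 0.62)]
scene phone [([0.452, -0.363, -0.001], 0.95), ([0.584, -0.015, 0.011], 0.42)]
scene paper_cup [([0.429, -0.23, -0.003], 0.6)]
```

View pics/s.png

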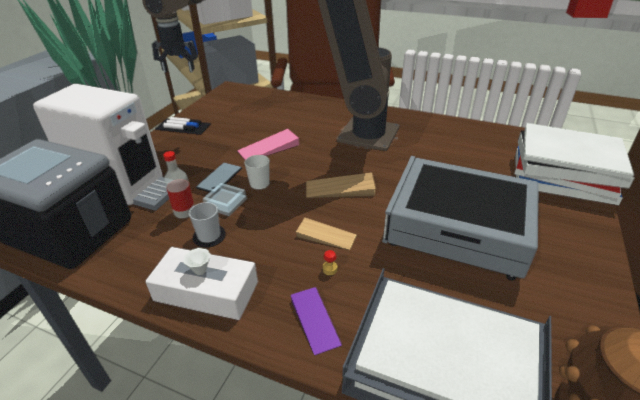

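View pics/t.png

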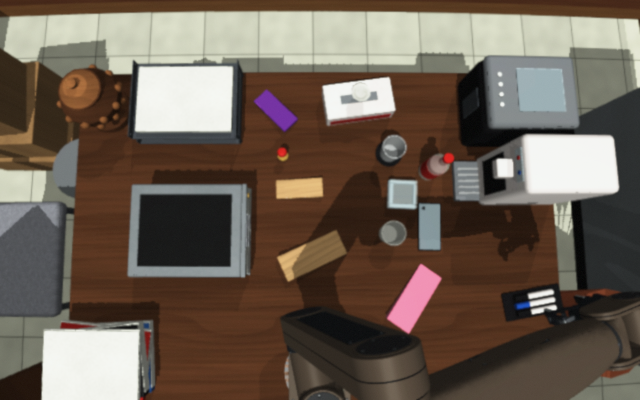

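The meant wedge is the pale one at about (327,233) in scene and (299,188) in top. The larger brown one and the pink and purple ones are decoys. The stamp is at (329,262). The cabinet front faces world -y. Next I'll measure the wedge and cabinet poses more precisely.

```bash
cat > h.py <<'E'
from station import arm
import cv2,numpy as np
from scipy.spatial.transform import Rotation as Ro
def cam(c,s=None):
    k=arm.get_calibration(c);K=np.array(k['K'])
    if c=='wrist':
        T=np.array(k['tool_from_camera']);Rt=Ro.from_rotvec(s['ee_rot']).as_matrix()
        Rwc=Rt@T[:3,:3];C=Rt@T[:3,3]+s['ee_pos']
    else:
        Rwc=np.array(k['R']).T;C=-Rwc@np.array(k['t'])
    return K,k['k1'],Rwc,C
def w2p(P,c,s=None):
    K,k1,R,C=cam(c,s);q=(np.atleast_2d(P)-C)@R;q=q[:,:2]/q[:,2:]
    q=q*(1+k1*(q**2).sum(1,keepdims=True));return q*[K[0,0],K[1,1]]+K[:2,2]
def p2w(px,z,c,s=None):
    K,k1,R,C=cam(c,s);d=(np.atleast_2d(px)-K[:2,2])/[K[0,0],K[1,1]];u=d.copy()
    for _ in range(20):u=d/(1+k1*(u**2).sum(1,keepdims=True))
    r=np.c_[u,np.ones(len(u))]@R.T
    return C+r*((z-C[2])/r[:,2])[:,None]
def quad(m,z,c,s=None):
    cs,_=cv2.findContours(m.astype(np.uint8),cv2.RETR_EXTERNAL,cv2.CHAIN_APPROX_NONE)
    p=max(cs,key=cv2.contourArea)[:,0,:].astype(float)
    w=p2w(p,z,c,s)[:,:2]
    return cv2.minAreaRect((w*1000).astype(np.float32))
def heading(a,b): return np.degrees(np.arctan2(b[1]-a[1],b[0]-a[0]))
E
python3 - <<'E'
from h import *
im=arm.snapshot('top')
for n in('wedge','cabinet'):
  for d in arm.cut_out('top',n):
    print(n,d['score'],quad(d['region'],0.012 if n=='wedge' else .13,'top'))
# black mat
g=im.max(2)<45; g[:, :120]=0;g[:,250:]=0;g[:185]=0;g[280:]=0
n,l,st,_=cv2.connectedComponentsWithStats(g.astype(np.uint8));i=1+st[1:,4].argmax()
print('mat',quad(l==i,.13,'top'))
# whole cabinet top edge
K=cam('top');print(K[0][0,0],K[3])
cv2.imwrite('pics/crop.png',cv2.resize(im[120:300,100:340],None,fx=3.3,fy=3.3,interpolation=cv2.INTER_CUBIC))
E
```

```text
wedge 0.94 ((580.3173828125, 57.621307373046875), (63.770816802978516, 148.84829711914062), 2.5849850177764893)
wedge 0.86 ((842.6702880859375, 136.61441040039062), (149.53323364257812, 61.91457748413086), 43.6589241027832)
wedge 0.75 ((364.93792724609375, 20.228981018066406), (83.72933959960938, 208.35218811035156), 24.50469970703125)
wedge 0.64 ((225.4383544921875, -301.4748229980469), (90.72050476074219, 206.46392822265625), 55.70295333862305)
cabinet 0.73 ((444.8969421386719, 374.9263610839844), (354.1061096191406, 271.86688232421875), 89.60320281982422)
cabinet 0.17 ((544.1771240234375, -246.8412628173828), (83.7872543334961, 85.68585968017578), 87.62218475341797)
mat ((444.2067565917969, 389.4919128417969), (264.0467834472656, 202.644775390625), 89.45488739013672)
380.12758030112275 [0.39930934 0.0302485  1.23412519]
```

View pics/crop.png

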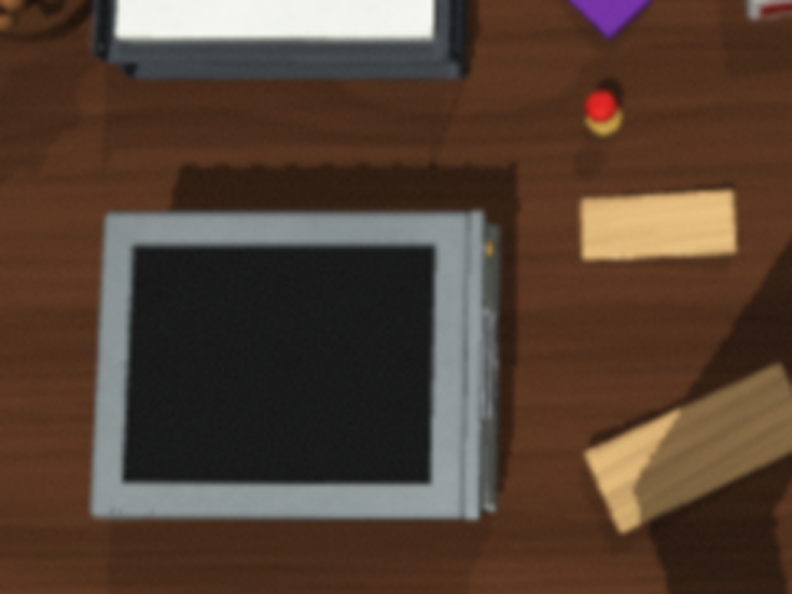

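```bash
python3 - <<'E'
from h import *
p=np.array([(485,211),(479,519),(106,213),(92,517)])/3.3+[100,120]-.35
w=p2w(p,.13,'top')*1000;print(w.round(1))
for z,q in ((.012,[(580,199),(735,190),(737,252),(582,260)]),):
  print((p2w(np.array(q)/3.3+[100,120]-.35,z,'top')*1000).round(1))
# scene view
im=arm.snapshot('scene')
P=[[.55,.239,0],[.55,.239,.13]]
print(w2p(P,'scene'))
cv2.imwrite('pics/crop2.png',cv2.resize(im[150:290,380:550],None,fx=4,fy=4,interpolation=cv2.INTER_CUBIC))
E
```

```text
[[577.6 210.1 130. ]
 [307.8 213.3 130. ]
 [579.1 548.5 130. ]
 [312.  550.5 130. ]]
[[607.8 136.   12. ]
 [615.5 -16.9  12. ]
 [553.7 -18.   12. ]
 [547.2 134.   12. ]]
[[393.91263823 245.88699623]
 [398.90102165 207.38071346]]
```

View pics/crop2.png

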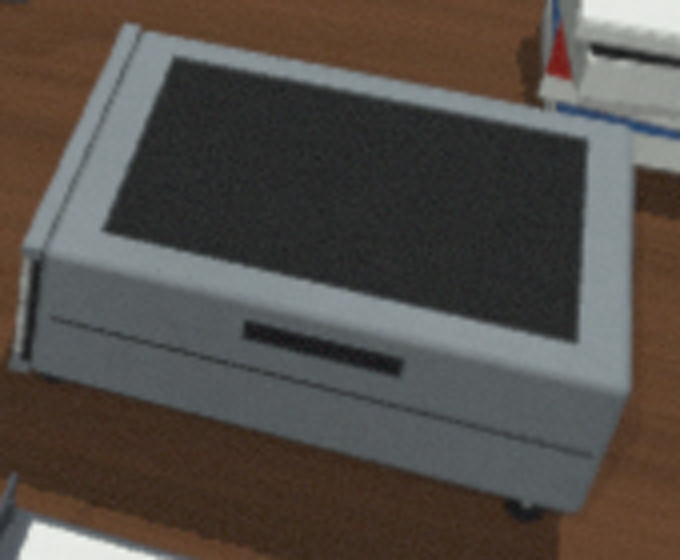

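The cabinet origin comes out at about (0.444, 0.3805) with heading 89.5°, which puts the foot at about (0.553, 0.235). The wedge centre is at about (0.581, 0.058) with heading 92.6°. It needs a side push of about 30 mm toward -x first, which should also square it up.

{"api": "play_rows", "payload": {"increments": [{"offset": [0, 0, 0], "yaw": 1.0}, {"offset": [0, 0, 0], "yaw": 1.0}, {"offset": [0.6, -1, 0], "yaw": 0.03}, {"offset": [0.6, -1, 0], "yaw": 0}, {"offset": [0.6, -1, 0], "yaw": 0}, {"offset": [0.6, -1, 0], "yaw": 0}, {"offset": [0.6, -1, 0], "yaw": 0}, {"offset": [0.6, -1, 0], "yaw": 0}, {"offset": [0.6, -1, 0], "yaw": 0}, {"offset": [0.6, -1, 0], "yaw": 0}, {"offset": [0.6, -1, 0], "yaw": 0}, {"offset": [0.6, -1, 0], "yaw": 0}, {"offset": [0.6, -1, 0], "yaw": 0}, {"offset": [0.6, -1, 0], "yaw": 0}, {"offset": [0.6, -1, 0], "yaw": 0}, {"offset": [0.6, -1, 0], "yaw": 0}, {"offset": [0.6, -1, 0], "yaw": 0}, {"offset": [0.6, -1, 0], "yaw": 0}, {"offset": [0.6, -1, 0], "yaw": 0}, {"offset": [0.6, -1, 0], "yaw": 0}], "gripper": 1}}

```text
clock: 3.7
ee_pos: [0.5027, -0.1864, 0.3041]
ee_rot: [3.141, -0.015, 0.001]
ft_force: [0.1, -0.8, -0.5]
opening: 0.999
grasp_force: 0.0
```

{"api": "play_rows", "payload": {"increments": [{"offset": [0.6, -1, 0], "yaw": 0}, {"offset": [0.6, -1, 0], "yaw": 0}, {"offset": [0.6, -1, 0], "yaw": 0}, {"offset": [0.6, -1, 0], "yaw": 0}, {"offset": [0.6, -1, 0], "yaw": 0}, {"offset": [0.6, -1, 0], "yaw": 0}, {"offset": [0.6, -1, 0], "yaw": 0}, {"offset": [0.6, -1, 0], "yaw": 0}, {"offset": [0.6, -1, 0], "yaw": 0}, {"offset": [0.6, -0.8, 0], "yaw": 0}, {"offset": [0, 0, 0], "yaw": 0}, {"offset": [0, 0, 0], "yaw": 0}]}}

```text
clock: 5.2
ee_pos: [0.6542, 0.0557, 0.3038]
ee_rot: [3.141, -0.015, -0.001]
ft_force: [-0.1, -0.9, 0.2]
opening: 1.004
grasp_force: 0.0
```

```bash
cat > w.py <<'E'
from h import *
import sys
s=arm.state();im=arm.snapshot('wrist');cv2.imwrite('pics/%s.png'%sys.argv[1],im)
R=Ro.from_rotvec(s['ee_rot']).as_matrix()
print(s['clock'],s['ee_pos'].round(4),R.round(3)[:,0],R.round(3)[:,2],s['ft_force'].round(2),s['opening'])
for d in arm.cut_out('wrist','wedge'): print(d['score'],quad(d['region'],.012,'wrist',s))
for n in('wedge_tip','wedge_back','short_foot','press_corner'): print(n,[(d['at'].round(4) if hasattr(d['at'],'round') else d['at'],d['score']) for d in arm.spot_point('wrist',n)])
E
python3 w.py w1
```

```text
5.2 [0.6542 0.0557 0.3038] [ 1.    -0.009 -0.001] [-0.001 -0.    -1.   ] [-0.08 -0.93  0.24] 1.0041128180700245
0.81 ((422.6195373535156, -41.10797882080078), (49.37238693237305, 54.18327331542969), 25.413925170898438)
0.7 ((583.968017578125, 57.8175048828125), (150.64927673339844, 65.22494506835938), 89.47476196289062)
0.6 ((790.7318115234375, 104.25161743164062), (80.0162124633789, 40.6472053527832), 89.42225646972656)
wedge_tip [([0.4067, -0.0732, 0.0007], 0.67), ([0.6923, 0.1076, -0.0034], 0.52)]
wedge_back [([0.7921, 0.0868, 0.0106], 0.86), ([0.5809, -0.0168, 0.0082], 0.81), ([0.5552, 0.2369, 0.0016], 0.57), ([0.5823, 0.0584, -0.001], 0.46)]
short_foot [([0.5524, 0.2363, 0.001], 0.7)]
press_corner [([0.5547, 0.2336, 0.1322], 0.67), ([0.5806, 0.0624, 0.0004], 0.56)]
```

View pics/w1.png

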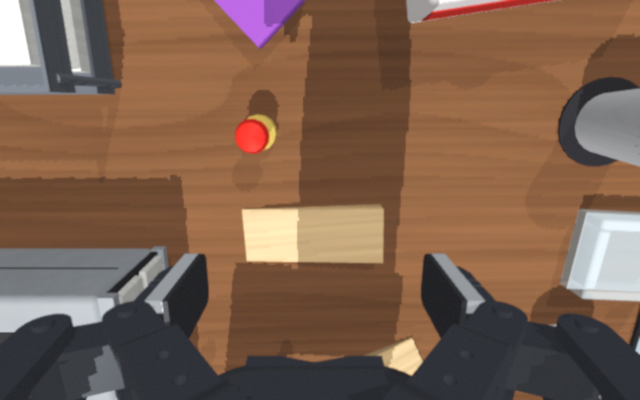

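```bash
python3 - <<'E'
from h import *
s=arm.state()
for q,z in (([(242,210),(246,263)],.003),([(383,205),(383,263)],.021)):
  print((p2w(q,z,'wrist',s)*1000).round(1))
for q,z in (([(580,199),(582,260)],.003),([(735,190),(737,252)],.021)):
  print((p2w(np.array(q)/3.3+[100,120]-.35,z,'top')*1000).round(1))
E
```

```text
[[609.4 134.4   3. ]
 [546.9 133.9   3. ]]
[[618.8 -14.4  21. ]
 [554.  -17.   21. ]]
[[609.3 136.8   3. ]
 [548.3 134.8   3. ]]
[[613.9 -16.5  21. ]
 [552.6 -17.6  21. ]]
```

{"api": "play_rows", "payload": {"increments": [{"offset": [-0.2, 0.4, 0.5], "yaw": 0}, {"offset": [-0.2, 0.4, 1], "yaw": 0}, {"offset": [0, 0, 1], "yaw": 0}, {"offset": [0, 0, 1], "yaw": 0}, {"offset": [0, 0, 1], "yaw": 0}, {"offset": [0, 0, 1], "yaw": 0}, {"offset": [0, 0, 1], "yaw": 0}, {"offset": [0, 0, 1], "yaw": 0}, {"offset": [0, 0, 0.8], "yaw": 0}, {"offset": [0, 0, 0.5], "yaw": 0}, {"offset": [0, 0, 0.3], "yaw": 0}, {"offset": [0, 0, 0], "yaw": 0}, {"offset": [0, 0, 0], "yaw": 0}], "gripper": 0.6}}

```text
clock: 7.12
ee_pos: [0.6451, 0.0359, 0.0774]
ee_rot: [3.141, -0.015, 0.003]
ft_force: [0.2, 0.3, 0.5]
opening: 0.601
grasp_force: 0.0
```

{"api": "play_rows", "payload": {"increments": [{"offset": [-0.3, 0, 0], "yaw": 0}, {"offset": [-0.3, 0, 0], "yaw": 0}, {"offset": [-0.2, 0, 0], "yaw": 0}, {"offset": [-0.2, 0, 0], "yaw": 0}, {"offset": [-0.2, 0, 0], "yaw": 0}, {"offset": [-0.2, 0, 0], "yaw": 0}, {"offset": [-0.2, 0, 0], "yaw": 0}, {"offset": [-0.1, 0, 0], "yaw": 0}, {"offset": [0, 0, 0], "yaw": 0}, {"offset": [0, 0, 0], "yaw": 0}]}}

```text
clock: 8.38
ee_pos: [0.6018, 0.0363, 0.0763]
ee_rot: [-3.141, 0.015, 0.001]
ft_force: [0.0, -0.3, -0.8]
opening: 0.602
grasp_force: 0.0
```

```bash
python3 w.py w2; python3 - <<'E'
from h import *
arm.snapshot('scene')
for n in('wedge_tip','wedge_back','wedge'): print(n,[np.round(d['at'],3) for d in arm.spot_point('scene',n)])
print(arm.get_calibration('wrist')['tool_from_camera'])
E
```

```text
8.375 [0.6018 0.0363 0.0763] [ 1.    -0.009 -0.001] [-0.001  0.    -1.   ] [ 0.02 -0.31 -0.82] 0.6020348530236421
0.89 ((578.4951782226562, 36.8784065246582), (65.38268280029297, 39.467559814453125), 89.4934310913086)
wedge_tip []
wedge_back []
short_foot []
press_corner []
wedge_tip [array([ 0.309, -0.366,  0.001]), array([0.562, 0.134, 0.   ])]
wedge_back [array([ 0.138, -0.247,  0.015]), array([0.791, 0.092, 0.007]), array([ 0.56 , -0.014,  0.011]), array([0.32 , 0.112, 0.013])]
wedge [array([0.367, 0.017, 0.003]), array([ 0.429, -0.228, -0.005]), array([ 0.226, -0.304,  0.002]), array([0.563, 0.059, 0.003])]
[[ 1.75411314e-04 -9.64799485e-01 -2.62986545e-01  6.71263216e-02]
 [ 9.99999857e-01  3.01903048e-04 -4.40572412e-04 -3.08459276e-04]
 [ 5.04460476e-04 -2.62986430e-01  9.64799401e-01 -6.86174779e-02]
 [ 0.00000000e+00  0.00000000e+00  0.00000000e+00  1.00000000e+00]]
```

View pics/w2.png

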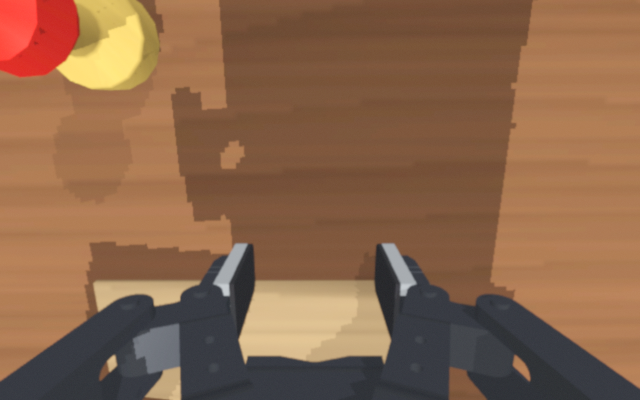

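{"api": "play_rows", "payload": {"increments": [{"offset": [-0.2, 0, 0], "yaw": 0}, {"offset": [-0.19, 0, 0], "yaw": 0}, {"offset": [0, 0, 0], "yaw": 0}, {"offset": [0, 0, 0], "yaw": 0}, {"offset": [0, 0, 0], "yaw": 0}, {"offset": [0.4, 0, 0], "yaw": 0}, {"offset": [0.4, 0, -1], "yaw": 0}, {"offset": [0, 0, -1], "yaw": 0}, {"offset": [0, 0, -1], "yaw": 0}, {"offset": [0, 0.5, -1], "yaw": 0}, {"offset": [0, 0.5, -1], "yaw": 0}, {"offset": [0, 0.5, -1], "yaw": 0}, {"offset": [0, 0, -1], "yaw": 0}, {"offset": [0, 0, -1], "yaw": 0}, {"offset": [0, 0, 0], "yaw": 0}, {"offset": [0, 0, 0], "yaw": 0}]}}

```text
clock: 10.88
ee_pos: [0.6117, -0.0012, 0.2753]
ee_rot: [-3.141, 0.015, 0.002]
ft_force: [-0.3, 0.0, -0.7]
opening: 0.594
grasp_force: 0.0
```

```bash
python3 w.py w3; python3 - <<'E'
from h import *
for c in('scene','top'):
  arm.snapshot(c)
  for n in('wedge_tip','wedge_back','wedge','stamp'): print(n,[np.round(d['at'],3) for d in arm.spot_point(c,n)])
E
```

```text
10.875 [ 0.6117 -0.0012  0.2753] [ 1.    -0.009 -0.001] [-0.001  0.    -1.   ] [-0.29  0.04 -0.66] 0.5944818289052209
0.73 ((551.3405151367188, 59.0156135559082), (147.0582733154297, 66.52626037597656), 89.47773742675781)
0.69 ((427.8756408691406, -20.496562957763672), (46.15462875366211, 108.3390884399414), 1.6226917505264282)
wedge_tip [([0.5554, 0.1371, -0.0021], 0.91), ([0.4096, -0.0771, -0.0026], 0.64)]
wedge_back [([0.5462, -0.0152, 0.009], 0.89)]
short_foot [([0.5515, 0.2347, 0.0007], 0.69)]
press_corner []
wedge_tip [array([ 0.555,  0.136, -0.002]), array([0.903, 0.19 , 0.004]), array([ 0.404, -0.077,  0.003]), array([ 0.309, -0.366,  0.001])]
wedge_back [array([ 0.551, -0.01 ,  0.009]), array([0.326, 0.114, 0.016]), array([0.787, 0.091, 0.01 ]), array([ 0.142, -0.247,  0.015])]
wedge [array([0.851, 0.135, 0.   ]), array([0.367, 0.017, 0.002]), array([ 0.553,  0.058, -0.   ]), array([ 0.227, -0.306,  0.001])]
stamp [array([0.691, 0.111, 0.001])]
wedge_tip [array([ 0.311, -0.364,  0.003]), array([ 0.452, -0.362, -0.004]), array([0.898, 0.187, 0.005]), array([0.549, 0.136, 0.002]), array([ 0.405, -0.078, -0.004]), array([ 0.429, -0.226, -0.006])]
wedge_back [array([ 0.143, -0.239,  0.017]), array([0.791, 0.083, 0.01 ])]
wedge [array([0.845, 0.135, 0.002]), array([ 0.227, -0.306,  0.001]), array([ 0.554,  0.057, -0.004])]
stamp [array([ 0.692,  0.108, -0.004])]
```

View pics/w3.png

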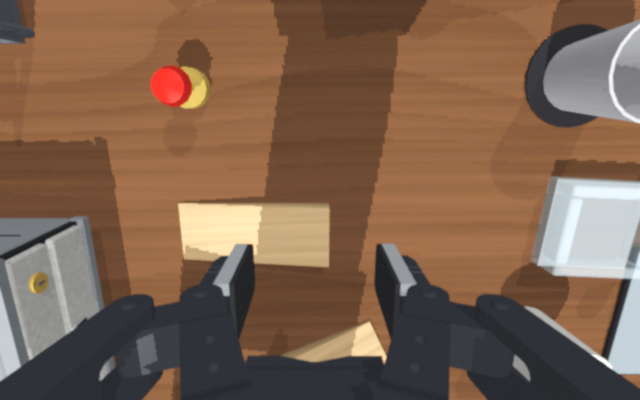

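```bash
python3 - <<'E'
from h import *
s=arm.state();print(s['joints'].round(2))
im=cv2.imread('pics/w3.png')
m=((im[:,:,2].astype(int)-im[:,:,0]>45)&(im[:,:,2]>140)).astype(np.uint8)
d=[d for d in arm.cut_out('wrist','wedge')][0]['region'] if 0 else None
for q,z in (([(179.5,203.5),(183.5,259.5)],.003),([(329,205),(329,267)],.021)):
  print((p2w(q,z,'wrist',s)*1000).round(1))
E
```

```text
[-0.17  0.17  1.76  0.    1.21  1.41]
[[582.5 133.8   3. ]
 [521.9 136.3   3. ]]
[[584.8 -14.5  21. ]
 [520.8 -14.6  21. ]]
```

{"api": "play_rows", "payload": {"increments": [{"offset": [-0.8, 0.85, 0], "yaw": 0}, {"offset": [-0.8, 0.85, 0], "yaw": 0}, {"offset": [-0.8, 0.85, 0], "yaw": 0}, {"offset": [0, 0, 1], "yaw": 0}, {"offset": [0, 0, 1], "yaw": 0}, {"offset": [0, 0, 1], "yaw": 0}, {"offset": [0, 0, 1], "yaw": 0}, {"offset": [0, 0, 1], "yaw": 0}, {"offset": [0, 0, 1], "yaw": 0}, {"offset": [0, 0, 1], "yaw": 0}, {"offset": [0, 0, 0.5], "yaw": 0}, {"offset": [0, 0, 0.3], "yaw": 0}, {"offset": [0, 0, 0], "yaw": 0}, {"offset": [0, 0, 0], "yaw": 0}], "gripper": 0, "newtons": 40}}

```text
clock: 13.42
ee_pos: [0.5519, -0.0647, 0.0824]
ee_rot: [3.141, -0.015, 0.003]
ft_force: [-1.1, -0.8, -0.2]
opening: 0.004
grasp_force: 0.0
```

{"api": "play_rows", "payload": {"increments": [{"offset": [0, -0.5, 0.05], "yaw": 0}, {"offset": [0, -0.5, 0.05], "yaw": 0}, {"offset": [0, -0.4, 0], "yaw": 0}, {"offset": [0, -0.4, 0], "yaw": 0}, {"offset": [0, -0.4, 0], "yaw": 0}, {"offset": [0, -0.4, 0], "yaw": 0}, {"offset": [0, -0.4, 0], "yaw": 0}, {"offset": [0, -0.4, 0], "yaw": 0}, {"offset": [0, -0.4, 0], "yaw": 0}, {"offset": [0, -0.4, 0], "yaw": 0}, {"offset": [0, -0.4, 0], "yaw": 0}, {"offset": [0, -0.3, 0], "yaw": 0}, {"offset": [0, -0.2, 0], "yaw": 0}, {"offset": [0, 0, 0], "yaw": 0}, {"offset": [0, 0, 0], "yaw": 0}]}}

```text
clock: 15.3
ee_pos: [0.5525, 0.0629, 0.079]
ee_rot: [-3.142, 0.015, -0.0]
ft_force: [0.1, -0.8, 0.5]
opening: 0.001
grasp_force: 0.0
```

```bash
python3 w.py w4; cat > t.py <<'E'
from h import *
for c in('scene','top'):
  arm.snapshot(c)
  for n in('wedge_tip','wedge_back','wedge','stamp','press_corner','short_foot'): print(n,[np.round(d['at'],3).tolist() for d in arm.spot_point(c,n) if abs(d['at'][0]-.6)<.12])
E
python3 t.py
```

```text
15.3 [0.5525 0.0629 0.079 ] [ 1.   -0.01  0.  ] [ 0.  0. -1.] [ 0.12 -0.79  0.46] 0.0005815466071447991
0.86 ((554.0048217773438, 138.5681915283203), (123.94830322265625, 62.151859283447266), 89.45858001708984)
wedge_tip []
wedge_back [([0.55, 0.0765, 0.0085], 0.72)]
short_foot []
press_corner []
wedge_tip [[0.554, 0.229, -0.004]]
wedge_back [[0.552, 0.078, 0.009]]
wedge [[0.554, 0.15, 0.001]]
stamp [[0.691, 0.108, 0.002], [0.556, 0.235, 0.131]]
press_corner [[0.556, 0.237, 0.129]]
short_foot [[0.547, 0.241, -0.002]]
wedge_tip []
wedge_back []
wedge [[0.55, 0.151, -0.004]]
stamp [[0.552, 0.233, 0.132], [0.692, 0.112, -0.002]]
press_corner [[0.551, 0.235, 0.131]]
short_foot []
```

View pics/w4.png

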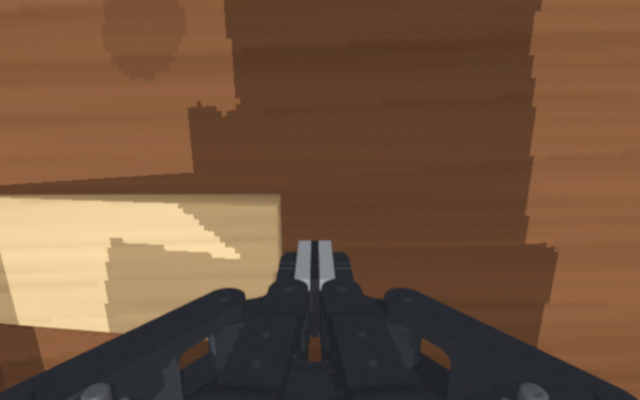

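The wedge is square to the cabinet: heading 89.5°, back face at y≈0.077, with the tip just reaching the foot. From here I push slowly and watch the force.

{"api": "play_rows", "payload": {"increments": [{"offset": [0, -0.25, 0], "yaw": 0}, {"offset": [0, -0.25, 0], "yaw": 0}, {"offset": [0, -0.25, 0], "yaw": 0}, {"offset": [0, -0.15, 0], "yaw": 0}, {"offset": [0, -0.1, 0], "yaw": 0}, {"offset": [0, -0.1, 0], "yaw": 0}]}}

```text
clock: 17.05
ee_pos: [0.5527, 0.0907, 0.0789]
ee_rot: [3.142, -0.015, 0.0]
ft_force: [0.2, -0.1, -0.4]
opening: -0.001
grasp_force: 0.3
```

{"api": "play_rows", "payload": {"increments": [{"offset": [0, -0.1, 0], "yaw": 0}, {"offset": [0, -0.1, 0], "yaw": 0}]}}

```text
clock: 17.3
ee_pos: [0.5528, 0.0956, 0.0789]
ee_rot: [-3.142, 0.015, 0.0]
ft_force: [-0.6, -0.0, 0.6]
opening: -0.003
grasp_force: 0.3
```

{"api": "play_rows", "payload": {"increments": [{"offset": [0, -0.1, 0], "yaw": 0}, {"offset": [0, -0.1, 0], "yaw": 0}]}}

```text
clock: 17.55
ee_pos: [0.5528, 0.1007, 0.0789]
ee_rot: [3.142, -0.015, -0.0]
ft_force: [0.4, -0.4, -0.4]
opening: -0.002
grasp_force: 0.3
```

{"api": "play_rows", "payload": {"increments": [{"offset": [0, -0.07, 0], "yaw": 0}, {"offset": [0, -0.07, 0], "yaw": 0}]}}

```text
clock: 17.8
ee_pos: [0.5529, 0.1041, 0.079]
ee_rot: [3.142, -0.015, -0.0]
ft_force: [0.4, -0.8, -0.2]
opening: -0.003
grasp_force: 0.3
```

{"api": "play_rows", "payload": {"increments": [{"offset": [0, -0.07, 0], "yaw": 0}, {"offset": [0, -0.07, 0], "yaw": 0}]}}

```text
clock: 18.05
ee_pos: [0.5529, 0.1076, 0.0789]
ee_rot: [-3.142, 0.015, -0.0]
ft_force: [0.0, -0.4, 0.9]
opening: 0.003
grasp_force: 0.3
```

{"api": "play_rows", "payload": {"increments": [{"offset": [0, -0.07, 0], "yaw": 0}, {"offset": [0, -0.07, 0], "yaw": 0}]}}

```text
clock: 18.3
ee_pos: [0.5529, 0.1111, 0.0789]
ee_rot: [-3.142, 0.015, 0.0]
ft_force: [-0.2, -1.3, -0.1]
opening: -0.003
grasp_force: 0.3
```

{"api": "play_rows", "payload": {"increments": [{"offset": [0, -0.07, 0], "yaw": 0}, {"offset": [0, -0.07, 0], "yaw": 0}]}}

```text
clock: 18.55
ee_pos: [0.5529, 0.1146, 0.0789]
ee_rot: [-3.142, 0.015, 0.0]
ft_force: [0.3, -0.3, 0.2]
opening: -0.001
grasp_force: 0.3
```

{"api": "play_rows", "payload": {"increments": [{"offset": [0, -0.06, 0], "yaw": 0}, {"offset": [0, -0.06, 0], "yaw": 0}]}}

```text
clock: 18.8
ee_pos: [0.553, 0.1176, 0.0789]
ee_rot: [3.142, -0.015, -0.0]
ft_force: [-0.1, -1.0, -0.0]
opening: -0.0
grasp_force: 0.3
```

{"api": "play_rows", "payload": {"increments": [{"offset": [0, -0.06, 0], "yaw": 0}, {"offset": [0, -0.06, 0], "yaw": 0}]}}

```text
clock: 19.05
ee_pos: [0.553, 0.1206, 0.0789]
ee_rot: [-3.142, 0.015, -0.0]
ft_force: [0.9, -0.1, -0.5]
opening: 0.0
grasp_force: 0.3
```

{"api": "play_rows", "payload": {"increments": [{"offset": [0, -0.06, 0], "yaw": 0}, {"offset": [0, -0.06, 0], "yaw": 0}]}}

```text
clock: 19.3
ee_pos: [0.553, 0.1236, 0.0789]
ee_rot: [-3.142, 0.015, -0.0]
ft_force: [0.4, -1.1, -0.4]
opening: 0.002
grasp_force: 0.3
```

```bash
python3 w.py w5|head -4; python3 t.py
```

```text
19.3 [0.553  0.1236 0.0789] [ 1.   -0.01  0.  ] [ 0.  0. -1.] [ 0.43 -1.14 -0.4 ] 0.001599497453147566
wedge_tip []
wedge_back [([0.5488, 0.1382, 0.0081], 0.57)]
short_foot [([0.5517, 0.2319, 0.0007], 0.82)]
wedge_tip [[0.556, 0.287, -0.003]]
wedge_back [[0.551, 0.138, 0.008]]
wedge [[0.555, 0.212, 0.001], [0.695, -0.241, -0.002], [0.634, -0.367, -0.002]]
stamp [[0.693, 0.107, 0.001]]
press_corner [[0.553, 0.235, 0.132]]
short_foot [[0.549, 0.241, 0.0]]
wedge_tip []
wedge_back []
wedge []
stamp [[0.691, 0.107, -0.004], [0.694, -0.236, 0.001]]
press_corner [[0.551, 0.234, 0.132]]
short_foot []
```

Still square and on the foot line. I'll keep going in small steps.

{"api": "play_rows", "payload": {"increments": [{"offset": [0, -0.06, 0], "yaw": 0}, {"offset": [0, -0.06, 0], "yaw": 0}]}}

```text
clock: 20.55
ee_pos: [0.5531, 0.1265, 0.0789]
ee_rot: [3.141, -0.015, 0.0]
ft_force: [-0.6, -1.4, -0.8]
opening: 0.005
grasp_force: 0.3
```

{"api": "play_rows", "payload": {"increments": [{"offset": [0, -0.06, 0], "yaw": 0}, {"offset": [0, -0.06, 0], "yaw": 0}]}}

```text
clock: 20.8
ee_pos: [0.5531, 0.1296, 0.0789]
ee_rot: [3.142, -0.015, -0.0]
ft_force: [-0.1, -1.4, 0.3]
opening: -0.004
grasp_force: 0.3
```

{"api": "play_rows", "payload": {"increments": [{"offset": [0, -0.06, 0], "yaw": 0}, {"offset": [0, -0.06, 0], "yaw": 0}]}}

```text
clock: 21.05
ee_pos: [0.5531, 0.1324, 0.0789]
ee_rot: [3.141, -0.014, -0.0]
ft_force: [1.5, -3.5, -0.0]
opening: -0.001
grasp_force: 1.5
```

{"api": "play_rows", "payload": {"increments": [{"offset": [0, -0.05, 0], "yaw": 0}, {"offset": [0, -0.05, 0], "yaw": 0}]}}

```text
clock: 21.3
ee_pos: [0.5533, 0.1339, 0.079]
ee_rot: [3.139, -0.013, -0.0]
ft_force: [-0.7, -8.5, 0.6]
opening: -0.002
grasp_force: 4.1
```

Force has jumped to about 8.5 N, so the wedge is snug. I'll retreat, check the picture, then test by pressing.

{"api": "play_rows", "payload": {"increments": [{"offset": [0, 0.3, 0], "yaw": 0}, {"offset": [0, 0.7, 0], "yaw": 0}, {"offset": [0, 0.5, -0.5], "yaw": 0}, {"offset": [0, 0, -1], "yaw": 0}, {"offset": [0, 0, -1], "yaw": 0}, {"offset": [0, 0, -1], "yaw": 0}, {"offset": [0, 0, -1], "yaw": 0}, {"offset": [0, 0, -1], "yaw": 0}, {"offset": [0, 0, -1], "yaw": 0}, {"offset": [0, 0, 0], "yaw": 0}, {"offset": [0, 0, 0], "yaw": 0}]}}

```text
clock: 22.68
ee_pos: [0.5523, 0.0972, 0.2408]
ee_rot: [-3.141, 0.016, 0.001]
ft_force: [0.7, 0.4, 0.9]
opening: -0.003
grasp_force: 0.0
```

```bash
python3 w.py w6; python3 t.py
```

```text
22.675 [0.5523 0.0972 0.2408] [ 1.    -0.01  -0.001] [-0.001  0.    -1.   ] [0.69 0.41 0.94] -0.0031271633280510885
0.84 ((436.02685546875, -52.0869026184082), (56.08864974975586, 28.057893753051758), 62.43230056762695)
0.73 ((551.9362182617188, 217.96572875976562), (146.0542755126953, 63.918968200683594), 89.77120971679688)
wedge_tip [([0.4083, -0.0762, 0.0015], 0.92)]
wedge_back [([0.5479, 0.1456, 0.0089], 0.58)]
short_foot []
press_corner [([0.552, 0.2368, 0.1334], 0.74)]
wedge_tip [[0.554, 0.299, 0.001], [0.635, -0.366, 0.0]]
wedge_back [[0.554, 0.148, 0.008]]
wedge [[0.553, 0.223, 0.0]]
stamp [[0.692, 0.112, 0.001]]
press_corner [[0.554, 0.237, 0.13]]
short_foot [[0.548, 0.242, 0.002], [0.552, 0.148, 0.012]]
wedge_tip []
wedge_back [[0.551, 0.139, 0.008]]
wedge [[0.554, 0.222, -0.003]]
stamp [[0.692, 0.108, -0.001]]
press_corner [[0.554, 0.234, 0.132]]
short_foot [[0.69, 0.109, -0.005]]
```

View pics/w6.png

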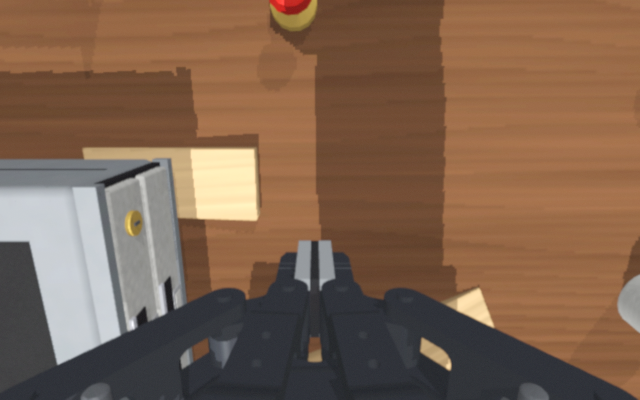

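The wedge sits squarely under the foot: back edge at px (258,150)–(258,220), parallel to the cabinet front. The cabinet hasn't moved. Pressing next.

{"api": "play_rows", "payload": {"increments": [{"offset": [0, -0.8, 0], "yaw": 0}, {"offset": [0, -1, 0], "yaw": 0}, {"offset": [0, -1, 0], "yaw": 0}, {"offset": [0, -1, 0], "yaw": 0}, {"offset": [0, -1, 0], "yaw": 0}, {"offset": [0, -0.7, 0], "yaw": 0}, {"offset": [0, 0, 0.6], "yaw": 0}, {"offset": [0, 0, 0.4], "yaw": 0}, {"offset": [0, 0, 0.2], "yaw": 0}, {"offset": [0, 0, 0], "yaw": 0}]}}

```text
clock: 24.92
ee_pos: [0.5539, 0.2343, 0.2105]
ee_rot: [3.141, -0.017, -0.003]
ft_force: [-0.6, -0.2, 1.0]
opening: 0.002
grasp_force: 0.0
```

{"api": "play_rows", "payload": {"increments": [{"offset": [0, 0, 0.06], "yaw": 0}, {"offset": [0, 0, 0.06], "yaw": 0}, {"offset": [0, 0, 0], "yaw": 0}]}}

```text
clock: 25.3
ee_pos: [0.5541, 0.235, 0.2086]
ee_rot: [-3.141, 0.015, -0.0]
ft_force: [0.9, 0.3, 0.3]
opening: -0.001
grasp_force: 0.0
```

{"api": "play_rows", "payload": {"increments": [{"offset": [0, 0, 0.05], "yaw": 0}, {"offset": [0, 0, 0.05], "yaw": 0}, {"offset": [0, 0, 0], "yaw": 0}]}}

```text
clock: 25.68
ee_pos: [0.554, 0.235, 0.2057]
ee_rot: [3.142, -0.015, -0.0]
ft_force: [0.6, -0.8, -0.1]
opening: -0.002
grasp_force: 0.0
```

{"api": "play_rows", "payload": {"increments": [{"offset": [0, 0, 0.04], "yaw": 0}, {"offset": [0, 0, 0.04], "yaw": 0}, {"offset": [0, 0, 0], "yaw": 0}]}}

```text
clock: 26.05
ee_pos: [0.554, 0.235, 0.2038]
ee_rot: [3.142, -0.015, -0.0]
ft_force: [0.6, -0.2, -0.8]
opening: -0.002
grasp_force: 0.0
```

{"api": "play_rows", "payload": {"increments": [{"offset": [0, 0, 0.03], "yaw": 0}, {"offset": [0, 0, 0], "yaw": 0}]}}

```text
clock: 26.3
ee_pos: [0.554, 0.235, 0.2031]
ee_rot: [3.142, -0.015, -0.0]
ft_force: [0.2, 0.1, -0.6]
opening: 0.0
grasp_force: 0.0
```

{"api": "play_rows", "payload": {"increments": [{"offset": [0, 0, 0.03], "yaw": 0}, {"offset": [0, 0, 0], "yaw": 0}]}}

```text
clock: 26.55
ee_pos: [0.5542, 0.235, 0.2027]
ee_rot: [-3.142, 0.015, -0.0]
ft_force: [0.0, -0.3, 2.2]
opening: 0.001
grasp_force: 0.6
```

{"api": "play_rows", "payload": {"increments": [{"offset": [0, 0, 0.02], "yaw": 0}, {"offset": [0, 0, 0], "yaw": 0}]}}

```text
clock: 26.8
ee_pos: [0.5542, 0.2351, 0.2026]
ee_rot: [3.142, -0.015, 0.0]
ft_force: [-2.2, -0.7, 4.5]
opening: -0.0
grasp_force: 2.4
```

{"api": "play_rows", "payload": {"increments": [{"offset": [0, 0, 0.02], "yaw": 0}, {"offset": [0, 0, 0], "yaw": 0}]}}

```text
clock: 27.05
ee_pos: [0.5542, 0.2351, 0.2026]
ee_rot: [3.141, -0.015, 0.0]
ft_force: [-3.2, -0.6, 6.3]
opening: 0.001
grasp_force: 3.5
```

{"api": "play_rows", "payload": {"increments": [{"offset": [-0.02, 0, 0], "yaw": 0}, {"offset": [0, 0, 0], "yaw": 0}, {"offset": [0, 0, 0], "yaw": 0}, {"offset": [0, 0, 0], "yaw": 0}]}}

```text
clock: 27.55
ee_pos: [0.5541, 0.235, 0.2026]
ee_rot: [-3.141, 0.015, -0.002]
ft_force: [-0.9, -0.4, 6.6]
opening: -0.002
grasp_force: 3.0
```

```bash
python3 t.py; python3 -c "
from h import *
s=arm.state();print(s['clock'],s['ee_pos'],s['ft_force'])
cv2.imwrite('pics/f.png',cv2.resize(arm.snapshot('scene')[120:320,240:560],None,fx=2.5,fy=2.5))"
```

```text
wedge_tip [[0.554, 0.298, -0.002]]
wedge_back [[0.55, 0.147, 0.011]]
wedge [[0.556, 0.22, 0.002]]
stamp [[0.692, 0.111, 0.0], [0.634, -0.366, -0.001]]
press_corner []
short_foot [[0.548, 0.239, 0.001]]
wedge_tip []
wedge_back [[0.551, 0.144, 0.01]]
wedge [[0.553, 0.219, -0.001]]
stamp [[0.69, 0.11, -0.002]]
press_corner [[0.552, 0.232, 0.13]]
short_foot []
28.25 [0.55409947 0.23504865 0.20264288] [-1.30032803 -0.84341088  6.02784435]
```

View pics/f.png

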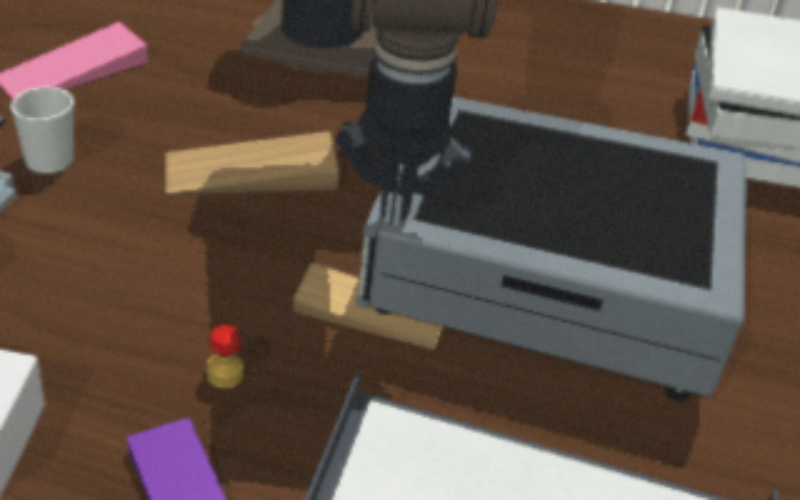

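The picture shows the wedge squarely under the front right foot at (385,305), the fingertips on the corner at (395,225), and the other things undisturbed. Pressing at about 6 N, the top doesn't sink.

```bash
python3 -c "
from station import arm
print(arm.job_done())"
```

```text
the job is handed in; nothing more can be done
None
```

The wedge is snug and square under the front right foot (last push about 8.5 N, a little over the 3–6 N you gave as snug); the fingertips still hold about 6 N on the corner, where the top no longer sinks, and the job was handed in at about 28 s.

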